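# Feed a manifold blank along the fence into a drilling jig

### The arm

A 6-joint arm with a two-finger parallel gripper is mounted at the origin on a cart in front of the work surface, level with it; the furniture and walls round the work are solid. World frame = base frame: x ahead of the robot, y to its left, z up, the work surface at z = 0. Lengths are in m, angles in rad, forces in N, time in s.
With the tool pointing down it reaches from about 0.3 to 0.775 m from the base axis. Payload 14.6 kg.
Tool frame: the origin (TCP) lies on the centre line of the jaws, within the pads' length; the fingertips stand 22 mm ahead of it and the grasp point (between the pads) lies 3 mm ahead of it; z points along the fingers, y is the line along which they close (so a half turn about z gives the same grasp; the last joint's range is limited). The gripper opens to 85 mm and grips with 20 to 120 N. Pads are 22 mm wide; open, the fingers measure 114 mm over their backs; the gripper's body (76 mm by 85 mm) begins 54 mm behind the grasp point. The pads swing forward as they close: fully open they stand 13 mm farther back than shut.
Start: joints at [-1.29, 0.3, 1.521, -0, 1.321, -0.067], TCP at [0.187, -0.517, 0.229] pointing down, gripper open.
Joint ranges: [-3.03, 3.03], [-0.79, 2.21], [0.23, 2.52], [-1.04, 4.18], [0, 3.07], [-2.55, 2.55]. Speed limits (rad/s): [2.22, 2.22, 2.57, 3.14, 3.14, 3.14].

### API

Orientations are given as [roll, pitch, yaw] about the fixed x, y, z axes, in that order (R = Rz(yaw) Ry(pitch) Rx(roll)).
In Python, from workcell import read_state, camera, get_calibration, job_done, masks_of gives the robot as it stands.
- The arm moves only by the tool arm_command, never from a script. Its argument "increments" is a list that holds one entry, the list of rows, each a list of 7 numbers: the opening, from -1 (shut) to 1 (fully open), then the shift along the tool's x, y, z in cm, then the turn, a rotation vector about the tool's x, y, z in degrees. A call has 1 to 5 rows; each row is the pose to reach, as a shift and turn from the pose commanded when the call began, along the tool's axes at that moment; what a row does not reach only later rows make up. A row lasts 1/12 s, in which the tool goes at most 41.7 mm and 7.16 degrees, less where a joint would pass 70% of its speed; a pose out of reach is approached as far as the arm can. A call with a gripper value outside its range is refused whole. The fingers move at their own pace and stop on an object; "grip_force" is the grip in N (left out, the last holds). Time passes only in rows, so rows that repeat a pose let the fingers close. It gives the time, the measured TCP pose, the force, the opening and the grip force at its end, in the units of the state.
- read_state(): the state, without advancing time (a new reading comes with each control period).
- camera(name): name is "side" or "top"; returns (picture, depth): 480x640x3 uint8, red, green, blue; 480x640 float32, m along the optical axis (not along the pixel's ray), 0 where there is no reading.
- get_calibration(name): a dict with "vertical_fov" (degrees; the focal length in pixels is half the picture's height over the tangent of half this angle, whatever the lens; pixels are square), "cx", "cy" (the principal point, pixels), "extrinsics" (4x4, takes a point from camera to world coordinates). Camera axes: x right, y down, z forward; pixel columns grow to the right and rows downward; lengths in m; the calibration is good to about 2 mm. A picture is of the moment at which its call begins. get_calibration takes no time and is no camera call.
- job_done(): hands the job in; it is judged then, once.
Trained networks look in the newest picture that a camera, given by its name, has taken for a name from the list of things; names that differ only in an ending like _2 or _b are one class to them, and where a whole thing is asked for, a point or a joint stands for the part that bears it (a point fixed in the world has none). Each returns a list of dicts, best first, with "conf" (0 to 1); they miss things now and then, are a little off and sometimes report something else, mostly with a low value. They report only what shows in the picture. A call takes as long as a camera call. They do not tell look-alikes from the thing itself.
- masks_of(camera, query): "region" (480x640 bool, what is visible of it) and "xy" ([column, row] in pixels, amid what is visible of it).
The state is a dict: "time": time; "q": joint angles; "dq": joint speeds; "tau": joint torques, N m; "ee_pos": TCP position; "tcp_rot": TCP orientation; "ft_force": force on the tool from outside, world axes, zero at the start; "ft_torque": the same for the moment, N m; "gripper_width": opening from 0.0 (shut) to 1.0 (fully open); "grasp_force": force on a finger pad.
Only numpy, scipy, OpenCV 4.12 (cv2) and the standard library are available. Lean on these libraries where they do the work, as an engineer would, in place of code of your own. Each camera call takes 0.05 s, during which the arm holds its last target. There are 200 camera calls.

### The job

Load the drilling jig on the bench: take the wooden push stick by its handle, use it to square the aluminium blank against the jig's fence, then feed the blank along the fence with the stick's notch, under the sprung latch, until it is pressed firmly home on the end stop and the latch has dropped behind it. Move the blank only with the stick, keep it flat against the fence from before it reaches the latch until it is home, and go gently: fence and stop are set to size and must never take more than 15 N. Finally set the stick down on the bench clear of the jig, and leave the other things where they are.

Things in the scene. Friction and masses are not known exactly. Their poses are not given: they have to be found in the camera images.
- jig: steel drilling jig bolted to the bench, base plate 133 x 420 x 10 mm. Origin on the bench under the middle of the feed lane; +y is the feed direction, +x points to the fence, z up. The plate reaches x = -68 to 65, y = -200 to 220 mm; the blank slides on its top (z = 10 mm), from the open end at -y. Heights 'above the plate' count from there
- fence: straight steel rail of the jig, 18 mm wide, 28 mm high above the plate, fixed. Its frame is the jig's; its face is the plane x = 25 mm, from y = -190 to 155 mm. Takes at most 15 N
- head: the jig's dark bridge with latch, bush plate and end stop, locked. Its frame is the jig's, but the bridge is set anew for each job, anywhere within 20 mm along y, not measured: find it by feel. Stop: round face 22 mm across at y = 160 to 180 mm, x = -6 mm, 18 mm above the plate. Side pad 4 to 30 mm before it, 26 mm high, face at x = -27.5 mm: a blank off the fence jams on it. Takes at most 15 N
- latch (a joint): sprung pawl hung on a cross pin 140 mm before the stop face (pin 48 to 56 mm above the plate, posts 62 mm, near one x = -53 to -41 mm). 0 = down, end 25 to 33 mm above the plate; about 0.23 rad riding on the blank. The blank wedges it up: feeding takes up to about 16 N there, 3 to 7 N elsewhere. It drops behind the blank 2 mm before the stop; bush plate 10 to 65 mm before the stop, underside 48 mm
- blank: loose aluminium manifold block, 50 (x) x 90 (y) x 36 mm (z), about 0.4 kg, with round ports in one long side and one end. Origin at the centre of its underside. Starts on the jig's infeed, 10 to 25 mm off the fence and up to 0.15 rad askew. Home: origin at x = 0, y = 115 to 135 mm in the jig's frame, as the head is set
- blank_lead (a point): leading end of the blank's fence side: 25, 45, 18 mm in its frame
- blank_trail (a point): trailing end of the blank's fence side: 25, -45, 18 mm in its frame
- push_stick: loose wooden push stick, 0.11 kg, standing on its sole on the bench in front of the jig. Origin on the underside below the middle of the handle; +y points to the nose, z up. Sole 24 mm wide (x = -12 to 12), 14 mm high, y = -45 to 130 mm. Handle 22 mm thick (x), 52 mm long (y = -26 to 26), flat sided, up to 88 mm high with a round top
- stick_notch (a point): inner corner of the notch in the stick's nose: -4, 130, 7 mm in the stick's frame. The end of the sole (plane y = 130 mm, x = -4 to 12) pushes; a lip 8 mm thick (x = -12 to -4) runs on to y = 155 mm. The notch takes the blank's rear corner on the side away from the fence, and its 14 mm height passes under the latch
- screwdriver: loose screwdriver, 33 x 204 x 31 mm, lying in front of the jig along y; origin at the centre of its underside. It and the stick swap places from start to start. Leave it
- valve_body: loose cast valve body, 140 x 176 x 65 mm, to the right of the jig; origin on its underside. Leave it
There are look-alikes about, which are no part of the job. There is more than one size of the blank; the job needs the smaller.

How it is judged:
By the outcome, as a careful person would: the job done as asked, in the order asked, and still so for the second after the job is handed in, with the robot touching nothing.
It also fails if it takes over 72 s, if anything falls off the work surface, if the arm or the gripper's body presses on something with over 40 N, if the wrist force passes 120 N, or if a joint passes its speed limit or range.

## Working session

There is one attempt and no reset: what is moved stays moved. The work goes in short steps, Python scripts to look and compute and a tool call to move; the robot and the scene stay as the last step left them, time stands still between calls to the robot, and variables do not carry over. Pictures are saved under pics/ and viewed, at most 10 in all, crops included, and the job is handed in when it is done.

Besides the shell and the picture viewer there is one more tool, called after "Emit:" by a JSON object that holds its "method" and its "body". arm_command: Moves the arm, as the interface text tells. Its arguments: {"type":"object","properties":{"increments":{"type":"array","items":{"type":"array","items":{"type":"array","items":{"type":"number"}}}},"grip_force":{"type":"number"}},"required":["increments"]}

```bash
mkdir -p pics; ls; cat > h.py <<'E'
import numpy as np, cv2
from scipy.spatial.transform import Rotation as R
from workcell import *
def K(n):
    c=get_calibration(n); return 240/np.tan(np.radians(c["vertical_fov"])/2),c["cx"],c["cy"],np.array(c["extrinsics"])
def cloud(n,d):
    f,cx,cy,E=K(n); v,u=np.mgrid[:480,:640]
    P=np.stack([(u-cx)/f*d,(v-cy)/f*d,d],-1)
    return P@E[:3,:3].T+E[:3,3]
def proj(n,p):
    f,cx,cy,E=K(n); q=(np.asarray(p,float)-E[:3,3])@E[:3,:3]
    return np.stack([q[...,0]/q[...,2]*f+cx,q[...,1]/q[...,2]*f+cy],-1)
def save(n,img): cv2.imwrite(n,img[...,::-1])
E
python3 - <<'E'
from h import *
for n in("top","side"):
    p,d=camera(n); save(f"pics/{n}0.png",p); np.savez(f"{n}0.npz",p=p,d=d)
    W=cloud(n,d); print(n,K(n)[3].round(3).tolist())
    for q in("jig","blank","push_stick","screwdriver","valve_body","head"):
        for m in masks_of(n,q):
            w=W[m["region"]&(d>0)]
            print(q,round(m["conf"],2),np.round(m["xy"]),m["region"].sum(),np.median(w,0).round(3),np.percentile(w[:,2],97).round(3) if len(w) else 0)
s=read_state();print(s["ee_pos"],s["tcp_rot"],s["ft_force"],s["time"])
E
```

```text
pics
top [[0.004, -0.992, 0.123, 0.285], [-1.0, -0.004, -0.004, -0.031], [0.005, -0.123, -0.992, 1.696], [0.0, 0.0, 0.0, 1.0]]
jig 0.78 [268. 207.] 5310 [0.598 0.101 0.016] 0.076
blank 0.91 [289. 289.] 880 [0.351 0.038 0.048] 0.055
blank 0.74 [314. 209.] 521 [ 0.576 -0.033  0.047] 0.055
push_stick 0.65 [228. 259.] 541 [0.433 0.233 0.018] 0.09
screwdriver 0.65 [335. 256.] 327 [ 0.438 -0.107  0.022] 0.035
valve_body 0.91 [433. 182.] 1313 [ 0.665 -0.403  0.046] 0.06
head 0.63 [234. 205.] 1694 [0.594 0.201 0.062] 0.08
side [[-0.845, -0.367, 0.39, -0.123], [-0.535, 0.567, -0.627, 0.986], [0.009, -0.738, -0.675, 1.15], [0.0, 0.0, 0.0, 1.0]]
jig 0.88 [244. 277.] 5786 [0.589 0.172 0.021] 0.073
blank 0.64 [288. 241.] 757 [ 0.571 -0.015  0.042] 0.049
blank 0.58 [352. 289.] 1460 [0.344 0.056 0.044] 0.05
push_stick 0.88 [287. 320.] 1167 [0.429 0.214 0.018] 0.086
push_stick 0.36 [292. 239.] 745 [ 0.571 -0.016  0.043] 0.049
screwdriver 0.88 [348. 246.] 328 [ 0.436 -0.095  0.02 ] 0.031
valve_body 0.58 [335. 159.] 1043 [ 0.652 -0.378  0.041] 0.056
head 0.96 [234. 286.] 3093 [0.582 0.217 0.043] 0.075
head 0.54 [284. 320.] 1148 [0.428 0.214 0.017] 0.086
head 0.54 [348. 246.] 343 [ 0.436 -0.096  0.019] 0.031
[ 0.18744607 -0.51705683  0.22947442] [-3.14156895e+00 -1.68329379e-05  3.47763429e-01] [ 0.11529337 -0.48740769  0.46849661] 0.7
```

```bash
python3 - <<'E'
from h import *
for n,(a,b,c,e) in {"top":(150,330,190,460),"side":(180,380,180,440)}.items():
    p=np.load(f"{n}0.npz")["p"]; save(f"pics/{n}crop.png",cv2.resize(p[a:b,c:e],None,fx=3,fy=3,interpolation=2)[:600,:800])
E
```

```text
(no output)
```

View pics/topcrop.png

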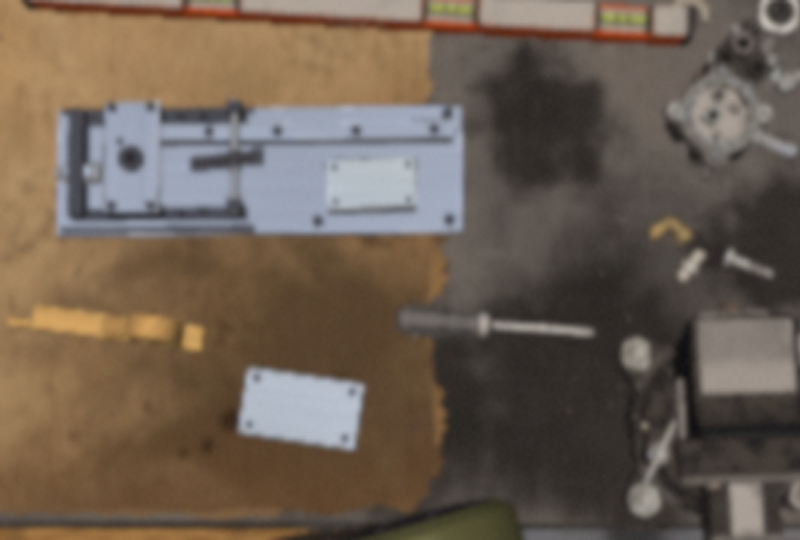

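View pics/sidecrop.png

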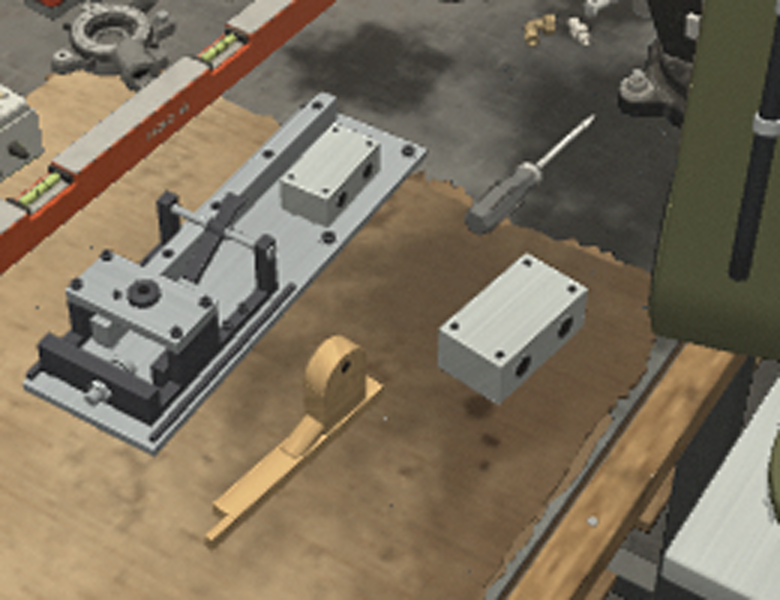

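Top crop: the blank on the infeed is at full-picture (314,209), and the larger look-alike block is on the bench at (289,289). The stick is at (228,259) with its nose to the left (+y), and the screwdriver is at (335,256). The jig's fence is on the far side and the feed goes left. I choose the block on the jig (about 90 mm long in the crop, against about 120 mm for the other one).

The things that could be mistaken are:
- **Blank:** (314,209) on the jig, against (289,289).
- **Stick:** (228,259), against the screwdriver at (335,256).

Next I fit model wireframes to get precise poses.

```bash
cat >> h.py <<'E'
from scipy.optimize import differential_evolution
def rect(x0,x1,y0,y1,z): return [((x0,y0,z),(x1,y0,z)),((x1,y0,z),(x1,y1,z)),((x1,y1,z),(x0,y1,z)),((x0,y1,z),(x0,y0,z))]
def pts(segs):
    P=[];N=[]
    for a,b in segs:
        a,b=np.array(a),np.array(b); t=np.linspace(0.03,.97,max(8,int(np.linalg.norm(b-a)/2)))[:,None]
        P.append(a+(b-a)*t); N.append(np.tile((b-a)/np.linalg.norm(b-a),(len(t),1)))
    return np.vstack(P)/1000,np.vstack(N)
def fit(ims,segs,g,z0,win=(.02,.02,.15),offs=None):
    P,D=pts(segs); G={}
    for n,p in ims.items():
        im=cv2.GaussianBlur(p.astype(np.float32),(0,0),1.0)
        G[n]=[cv2.Sobel(im,cv2.CV_32F,1,0),cv2.Sobel(im,cv2.CV_32F,0,1)]
    def cost(v):
        c,s=np.cos(v[2]),np.sin(v[2]); M=np.array([[c,-s,0],[s,c,0],[0,0,1]])
        W=P@M.T+[v[0],v[1],z0]; W2=W+(D@M.T)*.002; tot=0
        for n in ims:
            a,b=proj(n,W),proj(n,W2); d=b-a; d/=np.linalg.norm(d,axis=1)[:,None]+1e-9
            m=a.astype(np.float32)[:,None]
            gx,gy=[cv2.remap(q,m,None,cv2.INTER_LINEAR)[:,0] for q in G[n]]
            val=np.abs(-gx*d[:,1:]+gy*d[:,:1]).max(1)
            tot-=np.minimum(val,150).mean()
        return tot
    r=differential_evolution(cost,[(g[i]-win[i],g[i]+win[i]) for i in range(3)],seed=1,popsize=25,maxiter=120,tol=1e-7)
    return r.x,r.fun
def JIG(): return rect(-68,65,-200,220,10)+[((25,-190,38),(25,10,38)),((43,-190,38),(43,155,38)),((25,-190,38),(43,-190,38))]
def BLANK(): return rect(-25,25,-45,45,36)+[((-25,-45,0),(-25,45,0))]
def STICK(): return [((-12,-45,14),(-12,155,14)),((12,30,14),(12,130,14)),((-4,130,14),(12,130,14)),((-12,155,14),(-4,155,14)),((-12,-45,14),(12,-45,14)),((-11,-26,0),(-11,-26,60))]
E
python3 - <<'E'
from h import *
ims={n:np.load(f"{n}0.npz")["p"] for n in("top","side")}
for k,S,g,z in(("jig",JIG(),(.59,.09,0),0),("blank",BLANK(),(.575,-.03,0),.01),("stick",STICK(),(.43,.19,0),0)):
    for sub in(("top",),("side",),("top","side")):
        v,f=fit({n:ims[n] for n in sub},S,g,z,(.03,.04,.2)); print(k,sub,v.round(4),round(f,1))
    vis=v if k=="jig" else v
    for n in ims:
        P,_=pts(S); c,s=np.cos(v[2]),np.sin(v[2]); W=P@np.array([[c,s,0],[-s,c,0],[0,0,1]])+[v[0],v[1],z]
        q=proj(n,W); np.save(f"{n}_{k}.npy",q)
out=[]
for n,(a,b,c,e) in {"top":(180,280,185,345),"side":(200,365,180,345)}.items():
    I=cv2.resize(ims[n][a:b,c:e],None,fx=4 if n=="top" else 3.6,fy=4 if n=="top" else 3.6,interpolation=2); F=4 if n=="top" else 3.6
    for k in("jig","blank","stick"):
        for u,w in np.load(f"{n}_{k}.npy"):
            cv2.circle(I,(int((u-c+.5)*F),int((w-a+.5)*F)),0,(255,0,0),-1)
    save(f"pics/{n}fit.png",I)
E
```

```text
Traceback (most recent call last):
  File "h.py", line 37, in fit
    r=differential_evolution(cost,[(g[i]-win[i],g[i]+win[i]) for i in range(3)],seed=1,popsize=25,maxiter=120,tol=1e-7)
  File "h.py", line 31, in cost
    a,b=proj(n,W),proj(n,W2); d=b-a; d/=np.linalg.norm(d,axis=1)[:,None]+1e-9
        ~~~~^^^^^
  File "h.py", line 11, in proj
    f,cx,cy,E=K(n); q=(np.asarray(p,float)-E[:3,3])@E[:3,:3]
              ~^^^
  File "h.py", line 5, in K
    c=get_calibration(n); return 240/np.tan(np.radians(c["vertical_fov"])/2),c["cx"],c["cy"],np.array(c["extrinsics"])
ValueError: time passes only in moves, steps and waits
```

Too many calibration calls; cache it.

```bash
sed -i 's/^def K(n):/import functools\n@functools.lru_cache(None)\ndef K(n):/' h.py
cat > fit0.py <<'E'
from h import *
ims={n:np.load(f"{n}0.npz")["p"] for n in("top","side")}
for k,S,g,z in(("jig",JIG(),(.59,.09,0),0),("blank",BLANK(),(.575,-.03,0),.01),("stick",STICK(),(.43,.19,0),0)):
    for sub in(("top",),("side",),("top","side")):
        v,f=fit({n:ims[n] for n in sub},S,g,z,(.03,.04,.2)); print(k,sub,v.round(4),round(f,1))
    for n in ims:
        P,_=pts(S); c,s=np.cos(v[2]),np.sin(v[2]); W=P@np.array([[c,s,0],[-s,c,0],[0,0,1]])+[v[0],v[1],z]
        np.save(f"{n}_{k}.npy",proj(n,W))
for n,(a,b,c,e) in {"top":(180,280,185,345),"side":(200,365,180,345)}.items():
    F=4 if n=="top" else 3.6
    I=cv2.resize(ims[n][a:b,c:e],None,fx=F,fy=F,interpolation=2)
    for k in("jig","blank","stick"):
        for u,w in np.load(f"{n}_{k}.npy"): cv2.circle(I,(int((u-c+.5)*F),int((w-a+.5)*F)),0,(255,0,0),-1)
    save(f"pics/{n}fit.png",I)
E
time python3 fit0.py
```

```text
jig ('top',) [0.5994 0.0734 0.0214] -110.4
jig ('side',) [0.5983 0.076  0.0311] -122.5
jig ('top', 'side') [0.5986 0.0744 0.0282] -230.9
blank ('top',) [ 0.5553 -0.0321  0.0112] -87.2
blank ('side',) [ 0.5787 -0.0281  0.0546] -133.2
blank ('top', 'side') [ 0.5772 -0.0298  0.0439] -197.3
stick ('top',) [ 0.4285  0.1801 -0.1142] -114.2
stick ('side',) [ 0.4277  0.1883 -0.1308] -123.6
stick ('top', 'side') [ 0.4309  0.1844 -0.0964] -222.0
real	0m8.602s
user	0m9.125s
sys	0m0.088s
```

View pics/topfit.png

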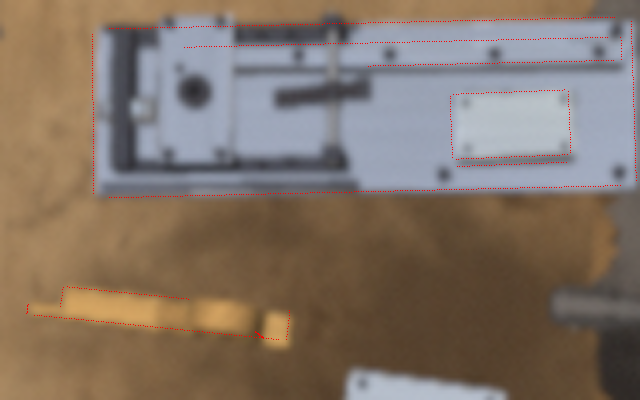

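View pics/sidefit.png

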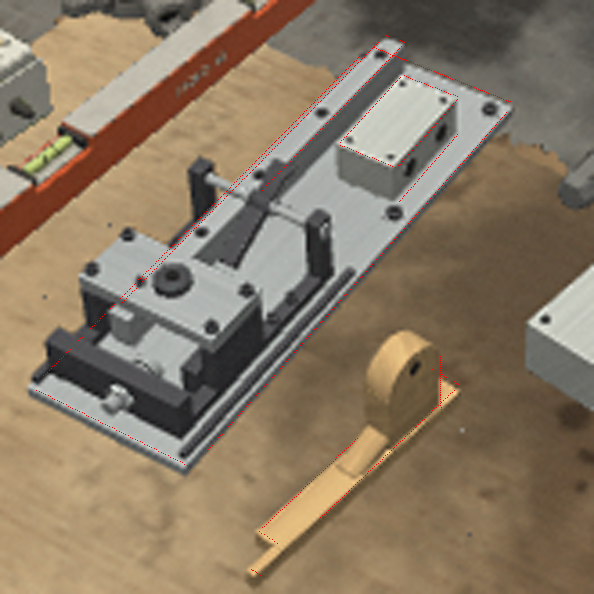

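Side overlay: the jig, blank and stick wireframes lie on the edges (blank at (400,130), stick nose at (252,572)). The top overlay agrees to a few mm. The fits also confirm the sizes: the block on the jig is the 50x90 one. Stick: (0.43, 0.184), yaw about -0.11. Jig: (0.599, 0.075), yaw about 0.027. I move towards the stick.

Emit:
{"method": "arm_command", "body": {"increments": [[[1,2.5,-3.1,0,0,0,0],[1,5,-6.2,0,0,0,0],[1,7.5,-9.3,0,0,0,0],[1,10,-12.4,0,0,0,0],[1,12.5,-15.5,0,0,0,0]]]}}

```text
time: 1.12
ee_pos: [0.2522, -0.327, 0.2294]
tcp_rot: [3.141, -0.0, 0.347]
ft_force: [0.9, -0.7, -0.2]
gripper_width: 1.002
grasp_force: 0.0
```

Emit:
{"method": "arm_command", "body": {"increments": [[[1,2.5,-3.1,0,0,0,0],[1,5,-6.2,0,0,0,0],[1,7.5,-9.3,0,0,0,0],[1,10,-12.4,0,0,0,0],[1,12.5,-15.5,0,0,0,0]]]}}

```text
time: 1.53
ee_pos: [0.3169, -0.1386, 0.2298]
tcp_rot: [3.141, -0.001, 0.347]
ft_force: [0.5, -0.9, -0.6]
gripper_width: 0.999
grasp_force: 0.0
```

Emit:
{"method": "arm_command", "body": {"increments": [[[1,2.5,-3.1,0,0,0,-6],[1,5,-6.2,0,0,0,-12],[1,7.5,-9.3,0,0,0,-18],[1,10,-12.4,0,0,0,-24],[1,12.5,-15.5,0,0,0,-30]]]}}

```text
time: 1.95
ee_pos: [0.3816, 0.0501, 0.2298]
tcp_rot: [3.141, -0.001, 0.877]
ft_force: [1.3, -0.9, 0.2]
gripper_width: 0.996
grasp_force: 0.0
```

```bash
cat >> h.py <<'E'
def go(x,y,z,yaw,s=None):
    s=s or read_state(); Rm=R.from_euler("xyz",s["tcp_rot"]); T=R.from_euler("xyz",[np.pi,0,yaw])
    d=Rm.inv().apply(np.array([x,y,z])-s["ee_pos"])*100; r=(Rm.inv()*T).as_rotvec(degrees=True)
    print("t",round(s["time"],2),"pos",np.round(s["ee_pos"],4),"rot",np.round(s["tcp_rot"],4),"F",np.round(s["ft_force"],2),"q",np.round(s["q"],2),"\nshift cm",d.round(2),"turn",r.round(2))
E
python3 -c "
from h import *
go(.43,.184,.16,1.46)"
```

```text
t 1.95 pos [0.3816 0.0501 0.2298] rot [ 3.1408e+00 -7.0000e-04  8.7680e-01] F [ 1.34 -0.9   0.19] q [ 0.04 -0.08  1.94 -0.    1.28  0.73] 
shift cm [13.38 -4.85  6.99] turn [ 6.000e-02 -2.000e-02 -3.342e+01]
```

Emit:
{"method": "arm_command", "body": {"increments": [[[1,2.7,-1.0,1.4,0,0,-6.7],[1,5.4,-1.9,2.8,0,0,-13.4],[1,8,-2.9,4.2,0,0,-20.1],[1,10.7,-3.9,5.6,0,0,-26.8],[1,13.4,-4.85,7,0,0,-33.4]]]}}

```text
time: 2.37
ee_pos: [0.4308, 0.1833, 0.1589]
tcp_rot: [3.141, -0.0, 1.46]
ft_force: [0.1, 0.1, -0.1]
gripper_width: 0.998
grasp_force: 0.0
```

```bash
python3 - <<'E'
from h import *
go(.43,.184,.055,1.46)
ims={n:camera(n)[0] for n in("top","side")}
# project finger tips + handle top into side image
s=read_state()
I=ims["side"]; c,a=200,200
J=cv2.resize(I[a:a+170,c:c+170],None,fx=3.5,fy=3.5,interpolation=2)
save("pics/side1.png",J)
E
```

```text
t 2.37 pos [0.4308 0.1833 0.1589] rot [ 3.1413e+00 -1.0000e-04  1.4605e+00] F [ 0.15  0.09 -0.14] q [0.32 0.19 1.83 0.   1.12 0.43] 
shift cm [ 0.06 -0.09 10.39] turn [ 0.02 -0.01  0.03]
```

View pics/side1.png

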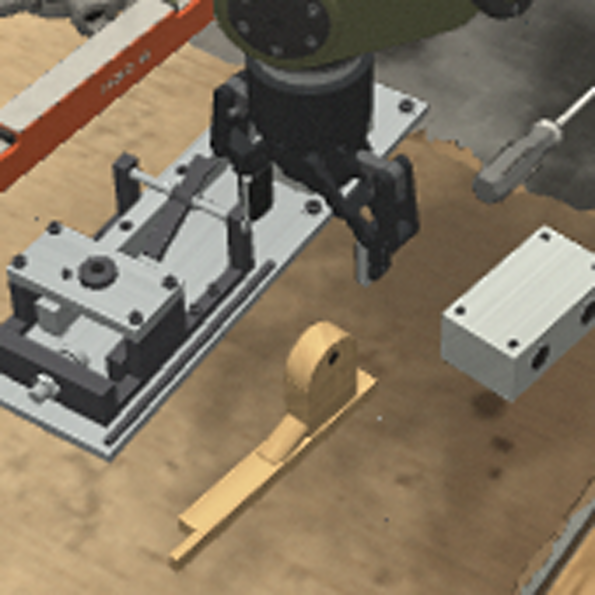

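The gripper stands above the stick handle (picture (320,340)) with its jaws straddling it, and nothing is in the way. I descend and close.

Emit:
{"method": "arm_command", "body": {"increments": [[[1,0,0,2.6,0,0,0],[1,0,0,5.2,0,0,0],[1,0,0,7.8,0,0,0],[1,0,0,9.4,0,0,0],[1,0,0,10.4,0,0,0]]]}}

```text
time: 2.88
ee_pos: [0.43, 0.1811, 0.0541]
tcp_rot: [-3.14, 0.001, 1.453]
ft_force: [0.6, 0.4, 0.2]
gripper_width: 0.999
grasp_force: 0.0
```

Emit:
{"method": "arm_command", "body": {"increments": [[[-0.4,0,0,0,0,0,0],[-0.7,0,0,0,0,0,0],[-1,0,0,0,0,0,0],[-1,0,0,0,0,0,0],[-1,0,0,0,0,0,0]]], "grip_force": 90}}

```text
time: 3.3
ee_pos: [0.4311, 0.1818, 0.0564]
tcp_rot: [3.14, -0.001, 1.454]
ft_force: [0.3, 1.0, -0.0]
gripper_width: 0.297
grasp_force: 0.1
```

Emit:
{"method": "arm_command", "body": {"increments": [[[-1,0,0,0,0,0,0],[-1,0,0,0,0,0,0],[-1,0,0,0,0,0,0]]]}}

```text
time: 3.55
ee_pos: [0.4311, 0.1818, 0.0563]
tcp_rot: [3.14, -0.001, 1.454]
ft_force: [-1.6, -1.5, 7.4]
gripper_width: 0.244
grasp_force: 87.9
```

```bash
python3 -c "
from h import *
go(.43,.184,.125,1.598)"
```

```text
t 3.55 pos [0.4311 0.1818 0.0563] rot [ 3.1404e+00 -6.0000e-04  1.4542e+00] F [-1.57 -1.52  7.35] q [ 0.32  0.35  1.91 -0.    0.88  0.44] 
shift cm [ 0.21 -0.12 -6.87] turn [ 0.07 -0.03 -8.24]
```

Emit:
{"method": "arm_command", "body": {"increments": [[[-1,0,0,-1.5,0,0,0],[-1,0,0,-4,0,0,-2],[-1,0,0,-6.9,0,0,-4],[-1,-2.8,1.3,-6.9,0,0,-6],[-1,-5.6,2.6,-6.9,0,0,-8.24]]]}}

```text
time: 3.97
ee_pos: [0.4506, 0.1232, 0.1263]
tcp_rot: [3.138, -0.001, 1.603]
ft_force: [0.5, -0.7, -1.5]
gripper_width: 0.243
grasp_force: 88.3
```

```bash
python3 - <<'E'
from h import *
go(.5285,-.111,.125,1.598)
s=read_state(); yaw=s["tcp_rot"][2]-np.pi/2
ims={n:camera(n)[0] for n in("top","side")}
z=s["ee_pos"][2]-.0563
for sub in(("side",),("top","side")):
    v,f=fit({n:ims[n] for n in sub},STICK()[:5],(s["ee_pos"][0],s["ee_pos"][1],yaw),z,(.008,.01,.02)); print(sub,v.round(4),f,s["ee_pos"].round(4),yaw)
save("pics/x.png",ims["side"])
E
```

```text
t 3.97 pos [0.4506 0.1232 0.1263] rot [ 3.1381e+00 -6.0000e-04  1.6027e+00] F [ 0.45 -0.7  -1.45] q [0.19 0.24 1.86 0.   1.04 0.16] 
shift cm [-23.66   7.03   0.14] turn [ 0.2  -0.03  0.27]
('side',) [0.4499 0.1255 0.0303] -140.27830276828468 [0.4506 0.1232 0.1263] 0.03189182886468944
('top', 'side') [0.45   0.1237 0.0369] -198.31715225412003 [0.4506 0.1232 0.1263] 0.03189182886468944
```

Emit:
{"method": "arm_command", "body": {"increments": [[[-1,-3.5,1.1,0,0,0,0],[-1,-7.3,2.2,0,0,0,0],[-1,-11.1,3.3,0,0,0,0],[-1,-14.9,4.4,0,0,0,0],[-1,-18.7,5.6,0,0,0,0]]]}}

```text
time: 4.48
ee_pos: [0.5112, -0.0639, 0.1246]
tcp_rot: [3.142, -0.0, 1.598]
ft_force: [0.7, -0.1, -0.7]
gripper_width: 0.24
grasp_force: 88.2
```

Emit:
{"method": "arm_command", "body": {"increments": [[[-1,-2.5,0.7,0,0,0,0],[-1,-4.9,1.5,0,0,0,0],[-1,-4.9,1.5,2,0,0,0],[-1,-4.9,1.5,4,0,0,0],[-1,-4.9,1.5,4,0,0,0]]]}}

```text
time: 4.9
ee_pos: [0.5257, -0.1106, 0.0811]
tcp_rot: [-3.136, -0.002, 1.597]
ft_force: [-1.4, -0.2, -2.6]
gripper_width: 0.237
grasp_force: 88.2
```

```bash
python3 - <<'E'
from h import *
go(.5296,-.1113,.0685,1.6013)
s=read_state(); yaw=s["tcp_rot"][2]-np.pi/2
ims={n:camera(n)[0] for n in("top","side")}
v,f=fit({"side":ims["side"]},STICK()[:4],(s["ee_pos"][0],s["ee_pos"][1],yaw),s["ee_pos"][2]-.0563,(.008,.01,.02)); print(v.round(4),f)
v,f=fit({"side":ims["side"]},BLANK()[:4],(.5787,-.028,.04),.01,(.008,.01,.05)); print(v.round(4),f)
E
```

```text
t 4.9 pos [ 0.5257 -0.1106  0.0811] rot [-3.1363e+00 -1.8000e-03  1.5971e+00] F [-1.37 -0.17 -2.64] q [-0.28  0.45  1.7   0.    1.01 -0.3 ] 
shift cm [-0.09  0.4   1.26] turn [-0.3  -0.1  -0.24]
[ 0.5264 -0.1061  0.0264] -135.59426476551278
[ 0.5786 -0.0259  0.0405] -129.99351304763616
```

Emit:
{"method": "arm_command", "body": {"increments": [[[-1,0,0.1,0.4,0,0,0],[-1,0,0.2,0.8,0,0,-0.2],[-1,0,0.3,1.2,0,0,-0.2],[-1,0,0.3,1.2,0,0,-0.2],[-1,0,0.3,1.2,0,0,-0.2]]]}}

```text
time: 5.42
ee_pos: [0.5304, -0.1107, 0.0725]
tcp_rot: [-3.141, -0.0, 1.602]
ft_force: [-0.4, -0.4, -1.2]
gripper_width: 0.243
grasp_force: 88.2
```

Emit:
{"method": "arm_command", "body": {"increments": [[[-1,0,0,0.3,0,0,0],[-1,0,0.2,0.4,0,0,0],[-1,0,0.5,0.4,0,0,0],[-1,0,0.8,0.4,0,0,0],[-1,0,1.1,0.4,0,0,0]]]}}

```text
time: 5.83
ee_pos: [0.5418, -0.1106, 0.0686]
tcp_rot: [3.141, 0.0, 1.602]
ft_force: [-0.2, -0.0, -0.5]
gripper_width: 0.234
grasp_force: 88.2
```

Emit:
{"method": "arm_command", "body": {"increments": [[[-1,0,0.2,0,0,0,0],[-1,0,0.4,0,0,0,0],[-1,0,0.6,0,0,0,0],[-1,0,0.8,0,0,0,0],[-1,0,1,0,0,0,0]]]}}

```text
time: 6.25
ee_pos: [0.5514, -0.1101, 0.0684]
tcp_rot: [-3.141, -0.0, 1.602]
ft_force: [-3.1, -0.4, -1.0]
gripper_width: 0.243
grasp_force: 88.4
```

Emit:
{"method": "arm_command", "body": {"increments": [[[-1,0,0.2,0,0,0,0],[-1,0,0.4,0,0,0,0],[-1,0,0.6,0,0,0,0],[-1,0,0.8,0,0,0,0],[-1,0,1,0,0,0,0]]]}}

```text
time: 6.67
ee_pos: [0.5616, -0.1099, 0.0684]
tcp_rot: [-3.141, -0.0, 1.602]
ft_force: [-2.2, 0.7, -1.5]
gripper_width: 0.241
grasp_force: 88.4
```

Emit:
{"method": "arm_command", "body": {"increments": [[[-1,0,0.08,0,0,0,0],[-1,0,0.16,0,0,0,0],[-1,0,0.24,0,0,0,0],[-1,0,0.32,0,0,0,0],[-1,0,0.32,0,0,0,0]]]}}

```text
time: 7.08
ee_pos: [0.5647, -0.1098, 0.0685]
tcp_rot: [3.141, -0.0, 1.602]
ft_force: [-1.4, 0.3, -2.1]
gripper_width: 0.244
grasp_force: 88.2
```

```bash
python3 - <<'E'
from h import *
s=read_state(); ims={"side":camera("side")[0]}
v,f=fit(ims,BLANK()[:4],(.595,-.026,.035),.01,(.012,.01,.05)); print("blank",v.round(4),f)
v,f=fit(ims,STICK()[:1]+STICK()[2:4],(s["ee_pos"][0],s["ee_pos"][1],.031),.012,(.005,.01,.01)); print("stick",v.round(4),f)
v,f=fit(ims,JIG(),(.599,.076,.03),0,(.01,.01,.03)); print("jig",v.round(4),f)
E
```

```text
blank [ 0.5986 -0.0241  0.0642] -116.23524701627247
stick [ 0.5614 -0.1051  0.0396] -132.49414242560644
jig [0.5985 0.0762 0.033 ] -116.65342691042275
```

Emit:
{"method": "arm_command", "body": {"increments": [[[-1,0,0.05,0,0,0,0],[-1,0,0.1,0,0,0,0],[-1,0,0.15,0,0,0,0],[-1,0,0.15,0,0,0,0]]]}}

```text
time: 7.47
ee_pos: [0.566, -0.1098, 0.0685]
tcp_rot: [-3.141, 0.0, 1.602]
ft_force: [-4.7, -1.4, -0.5]
gripper_width: 0.242
grasp_force: 88.5
```

Emit:
{"method": "arm_command", "body": {"increments": [[[-1,0,0.04,0,0,0,0],[-1,0,0.08,0,0,0,0],[-1,0,0.08,0,0,0,0],[-1,0,0.08,0,0,0,0]]]}}

```text
time: 7.8
ee_pos: [0.5663, -0.1099, 0.0685]
tcp_rot: [-3.14, 0.0, 1.602]
ft_force: [-7.8, -1.2, 2.3]
gripper_width: 0.244
grasp_force: 88.9
```

Emit:
{"method": "arm_command", "body": {"increments": [[[-1,0,-0.3,0,0,0,0],[-1,0,-0.7,0,0,0,0],[-1,-2,-0.7,0,0,0,0],[-1,-4.5,-0.7,0,0,0,0],[-1,-7,-0.7,0,0,0,0]]]}}

```text
time: 8.22
ee_pos: [0.5623, -0.1805, 0.0689]
tcp_rot: [3.14, 0.0, 1.603]
ft_force: [0.5, -0.3, -1.1]
gripper_width: 0.243
grasp_force: 88.5
```

Emit:
{"method": "arm_command", "body": {"increments": [[[-1,-2,0,0,0,0,0],[-1,-3.9,0,0,0,0,0],[-1,-3.9,0.3,0,0,0,0],[-1,-3.9,0.3,0,0,0,0],[-1,-3.9,0.3,0,0,0,0]]]}}

```text
time: 8.63
ee_pos: [0.5663, -0.2183, 0.0685]
tcp_rot: [3.141, -0.0, 1.602]
ft_force: [-0.0, -0.0, -0.9]
gripper_width: 0.242
grasp_force: 88.5
```

```bash
python3 - <<'E'
from h import *
s=read_state(); ims={"side":camera("side")[0]}; go(.58,-.21,.0685,1.602)
v,f=fit(ims,BLANK()[:4],(.598,-.025,.035),.01,(.012,.01,.05)); print("blank",v.round(4),f)
v,f=fit(ims,STICK()[:1]+STICK()[2:4],(s["ee_pos"][0],s["ee_pos"][1],.031),.012,(.005,.01,.01)); print("stick",v.round(4),f)
v,f=fit(ims,JIG(),(.599,.076,.03),0,(.01,.01,.03)); print("jig",v.round(4),f)
I=ims["side"]; u,w=proj("side",np.array([.585,-.05,.02])).astype(int)
save("pics/side2.png",cv2.resize(I[w-65:w+65,u-85:u+85],None,fx=4.5,fy=4.5,interpolation=2))
E
```

```text
t 8.68 pos [ 0.5663 -0.218   0.0685] rot [ 3.1414e+00 -1.0000e-04  1.6022e+00] F [-0.56  0.16 -1.69] q [-0.43  0.59  1.5   0.    1.05 -0.46] 
shift cm [0.76 1.39 0.  ] turn [ 0.01 -0.01  0.01]
blank [ 0.5995 -0.0243  0.0544] -116.1951587006381
stick [ 0.5648 -0.213   0.0216] -129.45623503001164
jig [0.5987 0.0761 0.033 ] -118.08750403172893
```

View pics/side2.png

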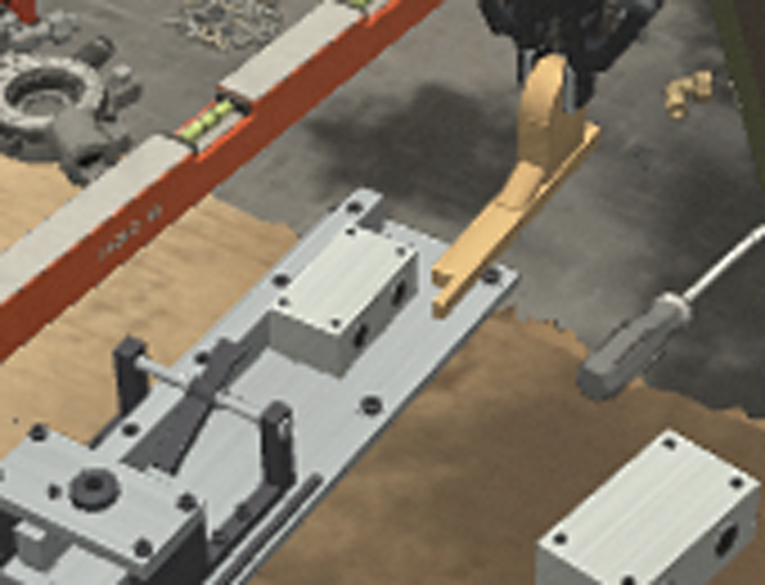

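The picture shows the blank flat along the fence (blank centre (345,295)). The stick's nose is behind it, with the lip tip at (440,310) on the near side and clear. I line up the notch and close on it.

Emit:
{"method": "arm_command", "body": {"increments": [[[-1,0,0.4,0,0,0,0],[-1,0,0.8,0,0,0,0],[-1,0,1.2,0,0,0,0],[-1,0,1.6,0,0,0,0],[-1,0,1.6,0,0,0,0]]]}}

```text
time: 9.1
ee_pos: [0.583, -0.218, 0.0685]
tcp_rot: [3.141, 0.0, 1.602]
ft_force: [-0.3, 0.0, -2.1]
gripper_width: 0.243
grasp_force: 88.5
```

Emit:
{"method": "arm_command", "body": {"increments": [[[-1,0.3,0,0,0,0,0],[-1,0.6,0,0,0,0,0],[-1,0.8,0,0,0,0,0],[-1,0.9,0,0,0,0,0],[-1,1,0,0,0,0,0]]]}}

```text
time: 9.52
ee_pos: [0.5819, -0.2085, 0.0687]
tcp_rot: [3.141, 0.001, 1.602]
ft_force: [-1.4, -2.9, 0.7]
gripper_width: 0.245
grasp_force: 88.6
```

Emit:
{"method": "arm_command", "body": {"increments": [[[-1,0,0.1,0,0,0,0],[-1,0,0.2,0,0,0,0],[-1,0,0.25,0,0,0,0],[-1,0,0.25,0,0,0,0]]]}}

```text
time: 9.85
ee_pos: [0.5845, -0.2083, 0.0684]
tcp_rot: [-3.142, 0.0, 1.602]
ft_force: [-0.7, -1.5, -0.7]
gripper_width: 0.239
grasp_force: 88.4
```

Emit:
{"method": "arm_command", "body": {"increments": [[[-1,0,0.05,0,0,0,0],[-1,0,0.1,0,0,0,0],[-1,0,0.1,0,0,0,0]]]}}

```text
time: 10.1
ee_pos: [0.5855, -0.2082, 0.0684]
tcp_rot: [-3.142, 0.0, 1.602]
ft_force: [-1.3, -2.1, -0.6]
gripper_width: 0.242
grasp_force: 88.4
```

Emit:
{"method": "arm_command", "body": {"increments": [[[-1,0,0.05,0,0,0,0],[-1,0,0.1,0,0,0,0],[-1,0,0.1,0,0,0,0]]]}}

```text
time: 10.35
ee_pos: [0.5862, -0.2083, 0.0684]
tcp_rot: [-3.141, 0.0, 1.602]
ft_force: [-2.5, -2.8, 0.4]
gripper_width: 0.246
grasp_force: 88.6
```

Emit:
{"method": "arm_command", "body": {"increments": [[[-1,0.2,0.05,0,0,0,0],[-1,0.5,0.05,0,0,0,0],[-1,0.9,0.05,0,0,0,0],[-1,1.3,0.05,0,0,0,0],[-1,1.7,0.05,0,0,0,0]]]}}

```text
time: 10.77
ee_pos: [0.5861, -0.1915, 0.0686]
tcp_rot: [-3.141, 0.001, 1.602]
ft_force: [-3.8, -5.8, 1.1]
gripper_width: 0.239
grasp_force: 88.8
```

Emit:
{"method": "arm_command", "body": {"increments": [[[-1,0.4,0,0,0,0,0],[-1,0.8,0,0,0,0,0],[-1,1.2,0,0,0,0,0],[-1,1.6,0,0,0,0,0],[-1,2,0,0,0,0,0]]]}}

```text
time: 11.18
ee_pos: [0.5856, -0.1714, 0.0686]
tcp_rot: [-3.141, 0.001, 1.602]
ft_force: [-3.0, -5.5, 0.3]
gripper_width: 0.24
grasp_force: 88.8
```

Emit:
{"method": "arm_command", "body": {"increments": [[[-1,0.5,0,0,0,0,0],[-1,1.1,0,0,0,0,0],[-1,1.7,0,0,0,0,0],[-1,2.3,0,0,0,0,0],[-1,2.8,0,0,0,0,0]]]}}

```text
time: 11.6
ee_pos: [0.5849, -0.143, 0.0686]
tcp_rot: [3.142, 0.0, 1.602]
ft_force: [-2.4, -3.7, -0.2]
gripper_width: 0.24
grasp_force: 88.6
```

Emit:
{"method": "arm_command", "body": {"increments": [[[-1,0.5,0,0,0,0,0],[-1,1,0,0,0,0,0],[-1,1.5,0,0,0,0,0],[-1,2,0,0,0,0,0],[-1,2.5,0,0,0,0,0]]]}}

```text
time: 12.02
ee_pos: [0.5842, -0.1177, 0.0685]
tcp_rot: [3.141, -0.0, 1.602]
ft_force: [-0.7, -4.1, -0.3]
gripper_width: 0.244
grasp_force: 88.5
```

Emit:
{"method": "arm_command", "body": {"increments": [[[-1,0.2,0.0,0,0,0,0.1],[-1,0.5,0.0,0,0,0,0.25],[-1,0.9,0.0,0,0,0,0.25],[-1,1.3,0.0,0,0,0,0.25],[-1,1.6,0.01,0,0,0,0.25]]]}}

```text
time: 12.43
ee_pos: [0.5837, -0.102, 0.0685]
tcp_rot: [-3.141, 0.0, 1.597]
ft_force: [-3.6, -4.7, 0.3]
gripper_width: 0.245
grasp_force: 88.6
```

Emit:
{"method": "arm_command", "body": {"increments": [[[-1,0.3,0.0,0,0,0,0],[-1,0.6,0.0,0,0,0,0],[-1,0.9,0.0,0,0,0,0],[-1,1.2,0.0,0,0,0,0],[-1,1.5,0,0,0,0,0]]]}}

```text
time: 12.85
ee_pos: [0.5835, -0.0882, 0.069]
tcp_rot: [3.141, 0.002, 1.597]
ft_force: [-3.2, -12.9, 3.8]
gripper_width: 0.243
grasp_force: 89.0
```

Emit:
{"method": "arm_command", "body": {"increments": [[[-1,0.3,0.0,0,0,0,0],[-1,0.6,0.0,0,0,0,0],[-1,0.9,0.0,0,0,0,0],[-1,1.2,0.0,0,0,0,0],[-1,1.5,0,0,0,0,0]]]}}

```text
time: 13.27
ee_pos: [0.5831, -0.0732, 0.0689]
tcp_rot: [3.141, 0.002, 1.597]
ft_force: [-3.4, -11.3, 3.4]
gripper_width: 0.242
grasp_force: 88.9
```

Emit:
{"method": "arm_command", "body": {"increments": [[[-1,0.4,0.0,0,0,0,0],[-1,0.8,0.0,0,0,0,0],[-1,1.2,0.0,0,0,0,0],[-1,1.6,0.0,0,0,0,0],[-1,2,0,0,0,0,0]]]}}

```text
time: 13.68
ee_pos: [0.5826, -0.0528, 0.0688]
tcp_rot: [3.141, 0.001, 1.597]
ft_force: [-2.1, -9.3, 0.8]
gripper_width: 0.242
grasp_force: 88.8
```

Emit:
{"method": "arm_command", "body": {"increments": [[[-1,0.4,0.0,0,0,0,0],[-1,0.8,0.0,0,0,0,0],[-1,1.2,0.0,0,0,0,0],[-1,1.6,0.0,0,0,0,0],[-1,2,0,0,0,0,0]]]}}

```text
time: 14.1
ee_pos: [0.5821, -0.0327, 0.0688]
tcp_rot: [3.141, 0.001, 1.597]
ft_force: [-0.9, -9.0, 0.4]
gripper_width: 0.242
grasp_force: 88.8
```

Emit:
{"method": "arm_command", "body": {"increments": [[[-1,0.0,0.0,0,0,0,0.15],[-1,0.1,0.0,0,0,0,0.35],[-1,0.4,0.01,0,0,0,0.35],[-1,0.7,0.02,0,0,0,0.35],[-1,1,0.02,0,0,0,0.35]]]}}

```text
time: 14.52
ee_pos: [0.5818, -0.023, 0.0687]
tcp_rot: [-3.141, 0.001, 1.591]
ft_force: [-3.8, -11.9, 2.3]
gripper_width: 0.243
grasp_force: 88.9
```

Emit:
{"method": "arm_command", "body": {"increments": [[[-1,0.3,0.0,0,0,0,0],[-1,0.6,0.0,0,0,0,0],[-1,0.9,0.0,0,0,0,0],[-1,1.2,0.0,0,0,0,0],[-1,1.5,0,0,0,0,0]]]}}

```text
time: 14.93
ee_pos: [0.5815, -0.0079, 0.0687]
tcp_rot: [-3.141, 0.001, 1.591]
ft_force: [-2.6, -10.9, 2.9]
gripper_width: 0.249
grasp_force: 88.9
```

```bash
python3 - <<'E'
from h import *
s=read_state(); p,d=camera("side"); go(.58,-.0,.0685,1.59)
u,w=proj("side",np.array([.58,.15,.03])).astype(int); print(u,w)
I=cv2.resize(p[w-55:w+55,u-70:u+70],None,fx=5,fy=5,interpolation=2)
save("pics/side3.png",I)
E
```

```text
t 14.98 pos [ 0.5815 -0.0074  0.0687] rot [-3.1414e+00  1.0000e-03  1.5912e+00] F [-2.61 -7.32  1.21] q [-0.08  0.55  1.57 -0.    1.02 -0.1 ] 
shift cm [ 0.74 -0.13  0.02] turn [-0.01  0.05  0.07]
249 277
```

View pics/side3.png

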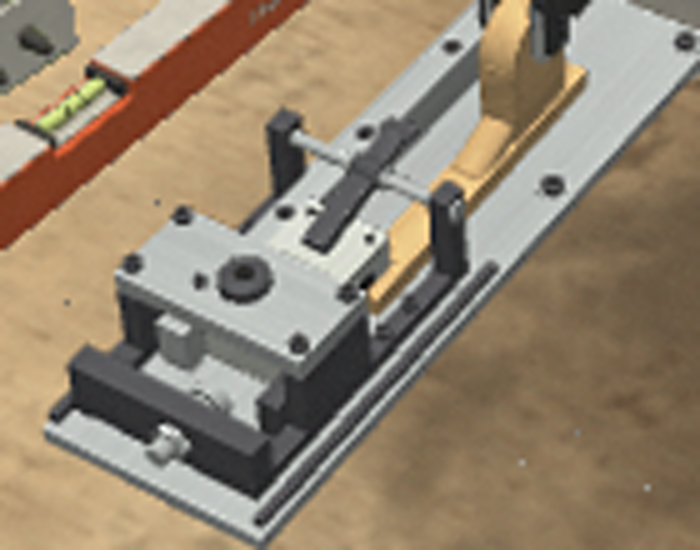

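The picture shows the blank against the fence, part way under the bush plate. The latch is riding on it (tip (318,240)), and the stick's lip is alongside at (375,295). I go on slowly.

Emit:
{"method": "arm_command", "body": {"increments": [[[-1,0.2,0.0,0,0,0,0],[-1,0.4,0.0,0,0,0,0],[-1,0.6,0.0,0,0,0,0],[-1,0.8,0.0,0,0,0,0],[-1,1,0,0,0,0,0]]]}}

```text
time: 15.4
ee_pos: [0.5813, 0.002, 0.0687]
tcp_rot: [-3.141, 0.001, 1.591]
ft_force: [-3.2, -10.2, 2.2]
gripper_width: 0.239
grasp_force: 88.9
```

Emit:
{"method": "arm_command", "body": {"increments": [[[-1,0.1,0.0,0,0,0,0],[-1,0.2,0.0,0,0,0,0],[-1,0.3,0.0,0,0,0,0],[-1,0.4,0.0,0,0,0,0],[-1,0.5,0,0,0,0,0]]]}}

```text
time: 15.82
ee_pos: [0.5812, 0.007, 0.0687]
tcp_rot: [-3.141, 0.001, 1.591]
ft_force: [-3.1, -10.2, 2.5]
gripper_width: 0.242
grasp_force: 88.9
```

Emit:
{"method": "arm_command", "body": {"increments": [[[-1,0.1,0.0,0,0,0,0],[-1,0.2,0.0,0,0,0,0],[-1,0.3,0.0,0,0,0,0],[-1,0.4,0.0,0,0,0,0],[-1,0.5,0,0,0,0,0]]]}}

```text
time: 16.23
ee_pos: [0.5811, 0.012, 0.0687]
tcp_rot: [-3.142, 0.001, 1.591]
ft_force: [-2.7, -10.7, 1.7]
gripper_width: 0.237
grasp_force: 88.9
```

Emit:
{"method": "arm_command", "body": {"increments": [[[-1,0.1,0.0,0,0,0,0],[-1,0.2,0.0,0,0,0,0],[-1,0.3,0.0,0,0,0,0],[-1,0.4,0.0,0,0,0,0],[-1,0.5,0,0,0,0,0]]]}}

```text
time: 16.65
ee_pos: [0.581, 0.0171, 0.0687]
tcp_rot: [-3.142, 0.001, 1.591]
ft_force: [-2.7, -11.4, 3.0]
gripper_width: 0.24
grasp_force: 88.9
```

Emit:
{"method": "arm_command", "body": {"increments": [[[-1,0.06,0.0,0,0,0,0],[-1,0.12,0.0,0,0,0,0],[-1,0.18,0.0,0,0,0,0],[-1,0.22,0.0,0,0,0,0]]]}}

```text
time: 16.98
ee_pos: [0.581, 0.0193, 0.0687]
tcp_rot: [-3.142, 0.001, 1.591]
ft_force: [-2.6, -10.1, 2.3]
gripper_width: 0.24
grasp_force: 88.9
```

Emit:
{"method": "arm_command", "body": {"increments": [[[-1,0.06,0.0,0,0,0,0],[-1,0.12,0.0,0,0,0,0],[-1,0.18,0.0,0,0,0,0],[-1,0.22,0.0,0,0,0,0]]]}}

```text
time: 17.32
ee_pos: [0.5808, 0.0219, 0.0685]
tcp_rot: [-3.141, 0.0, 1.591]
ft_force: [-1.8, -3.9, -0.9]
gripper_width: 0.242
grasp_force: 88.6
```

The force fell to 3.9 N, so the latch has dropped. About 2 mm to the stop remain.

Emit:
{"method": "arm_command", "body": {"increments": [[[-1,0.05,0.0,0,0,0,0],[-1,0.1,0.0,0,0,0,0],[-1,0.15,0.0,0,0,0,0],[-1,0.15,0,0,0,0,0]]]}}

```text
time: 17.65
ee_pos: [0.5809, 0.0233, 0.0686]
tcp_rot: [-3.141, 0.001, 1.591]
ft_force: [-3.1, -8.5, 1.5]
gripper_width: 0.24
grasp_force: 88.9
```

Emit:
{"method": "arm_command", "body": {"increments": [[[-1,0.04,0.0,0,0,0,0],[-1,0.07,0.0,0,0,0,0],[-1,0.07,0.0,0,0,0,0]]]}}

```text
time: 17.9
ee_pos: [0.5809, 0.0234, 0.0688]
tcp_rot: [3.142, 0.002, 1.591]
ft_force: [-2.8, -11.5, 3.0]
gripper_width: 0.243
grasp_force: 89.1
```

Emit:
{"method": "arm_command", "body": {"increments": [[[-1,0.03,0.0,0,0,0,0],[-1,0.03,0.0,0,0,0,0],[-1,0.03,0.0,0,0,0,0]]]}}

```text
time: 18.15
ee_pos: [0.581, 0.0235, 0.0689]
tcp_rot: [3.141, 0.002, 1.591]
ft_force: [-4.1, -13.8, 4.9]
gripper_width: 0.243
grasp_force: 89.1
```

Emit:
{"method": "arm_command", "body": {"increments": [[[-1,-0.15,-0.05,0,0,0,0],[-1,-0.3,-0.2,0,0,0,0],[-1,-1,-0.25,0,0,0,0],[-1,-2.2,-0.25,0,0,0,0],[-1,-4.5,-0.25,0,0,0,0]]]}}

```text
time: 18.57
ee_pos: [0.5794, -0.02, 0.0685]
tcp_rot: [3.141, -0.001, 1.593]
ft_force: [0.8, 0.5, -0.8]
gripper_width: 0.241
grasp_force: 88.5
```

Emit:
{"method": "arm_command", "body": {"increments": [[[-1,-2.5,-0.1,0,0,0,0],[-1,-5,-0.1,0,0,0,0],[-1,-7.5,-0.1,0,0,0,0],[-1,-9.5,-0.1,0,0,0,0],[-1,-10,-0.1,0,0,0,0]]]}}

```text
time: 18.98
ee_pos: [0.5802, -0.1239, 0.0685]
tcp_rot: [3.141, 0.0, 1.588]
ft_force: [-0.4, -0.6, -1.6]
gripper_width: 0.242
grasp_force: 88.5
```

Emit:
{"method": "arm_command", "body": {"increments": [[[-1,0,0,-2,0,0,0],[-1,0,0,-5,0,0,0],[-1,0,0,-8,0,0,0],[-1,0,-2,-9,0,0,0],[-1,0,-5,-9,0,0,0]]]}}

```text
time: 19.4
ee_pos: [0.5319, -0.1216, 0.1613]
tcp_rot: [3.136, 0.001, 1.592]
ft_force: [0.9, 0.5, -1.1]
gripper_width: 0.245
grasp_force: 88.6
```

```bash
python3 - <<'E'
from h import *
go(.431,.182,.155,1.46); p,d=camera("side")
v,f=fit({"side":p},JIG(),(.599,.076,.03),0,(.01,.01,.03)); print("jig",v.round(4),f)
u,w=proj("side",np.array([.58,.15,.03])).astype(int)
save("pics/side4.png",cv2.resize(p[w-55:w+55,u-70:u+70],None,fx=5,fy=5,interpolation=2))
E
```

```text
t 19.4 pos [ 0.5319 -0.1216  0.1613] rot [3.1360e+00 1.4000e-03 1.5918e+00] F [ 0.86  0.51 -1.07] q [-0.29  0.35  1.62  0.    1.17 -0.31] 
shift cm [30.57 -9.45  0.54] turn [0.33 0.06 7.55]
jig [0.5985 0.076  0.0313] -123.55597214059645
```

View pics/side4.png

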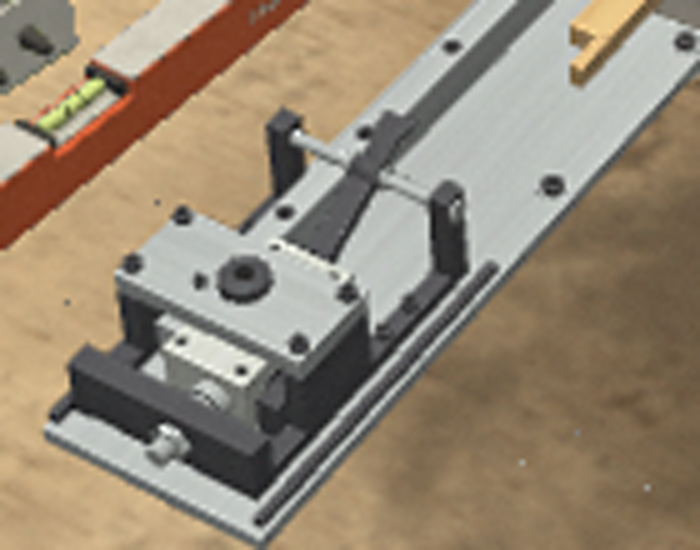

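The blank is home: its leading end is on the stop at (205,395) and the latch is down behind it at (320,250). I take the stick to a free place on the bench near where it started.

Emit:
{"method": "arm_command", "body": {"increments": [[[-1,2,-2.5,0,0,0,1],[-1,5,-5,0,0,0,3],[-1,8.5,-7,0,0,0,5],[-1,12.3,-8.5,0,0,0,7],[-1,16.2,-9.4,0,0,0,7.5]]]}}

```text
time: 19.87
ee_pos: [0.4313, 0.0397, 0.1586]
tcp_rot: [3.141, -0.0, 1.457]
ft_force: [2.1, -0.1, -1.3]
gripper_width: 0.248
grasp_force: 88.7
```

```bash
python3 -c "
from h import *
go(.431,.182,.155,1.46)"
```

```text
t 19.87 pos [0.4313 0.0397 0.1586] rot [ 3.1414e+00 -3.0000e-04  1.4568e+00] F [ 2.11 -0.05 -1.26] q [0.01 0.12 1.92 0.   1.11 0.12] 
shift cm [14.14 -1.65  0.36] turn [ 0.01 -0.02 -0.18]
```

Emit:
{"method": "arm_command", "body": {"increments": [[[-1,3.5,-0.4,0,0,0,0],[-1,7.2,-0.8,0,0,0,0],[-1,11,-1.2,0,0,0,0],[-1,14.1,-1.6,0,0,0,0],[-1,14.1,-1.6,2,0,0,0]]]}}

```text
time: 20.28
ee_pos: [0.4338, 0.1853, 0.1412]
tcp_rot: [3.136, -0.004, 1.464]
ft_force: [1.7, -0.0, 0.4]
gripper_width: 0.241
grasp_force: 88.8
```

Emit:
{"method": "arm_command", "body": {"increments": [[[-1,0,0,2.5,0,0,0],[-1,0,0,5,0,0,0],[-1,0,0,6.8,0,0,0],[-1,0,0,7.5,0,0,0],[-1,0,0,7.5,0,0,0]]]}}

```text
time: 20.7
ee_pos: [0.432, 0.1803, 0.0623]
tcp_rot: [-3.139, 0.001, 1.46]
ft_force: [0.7, -0.6, -1.5]
gripper_width: 0.244
grasp_force: 88.8
```

Emit:
{"method": "arm_command", "body": {"increments": [[[-1,0,0,0.2,0,0,0],[-1,0,0,0.4,0,0,0],[-1,0,0,0.5,0,0,0],[-1,0,0,0.5,0,0,0]]]}}

```text
time: 21.03
ee_pos: [0.433, 0.1806, 0.059]
tcp_rot: [3.141, -0.0, 1.46]
ft_force: [0.4, 1.1, -1.6]
gripper_width: 0.241
grasp_force: 88.8
```

Emit:
{"method": "arm_command", "body": {"increments": [[[-1,0,0,0.1,0,0,0],[-1,0,0,0.2,0,0,0],[-1,0,0,0.25,0,0,0],[-1,0,0,0.25,0,0,0]]]}}

```text
time: 21.37
ee_pos: [0.4329, 0.1806, 0.0563]
tcp_rot: [3.141, -0.0, 1.46]
ft_force: [-2.1, -1.5, 5.0]
gripper_width: 0.246
grasp_force: 89.5
```

Contact with the bench at the original height. I open slowly, then lift.

Emit:
{"method": "arm_command", "body": {"increments": [[[-0.3,0,0,0,0,0,0],[0,0,0,0,0,0,0],[0.5,0,0,0,0,0,0],[1,0,0,0,0,0,0],[1,0,0,0,0,0,0]]]}}

```text
time: 21.78
ee_pos: [0.4327, 0.1806, 0.056]
tcp_rot: [3.142, -0.0, 1.46]
ft_force: [-0.2, 0.9, -0.4]
gripper_width: 0.901
grasp_force: 0.0
```

Emit:
{"method": "arm_command", "body": {"increments": [[[1,0,0,0,0,0,0],[1,0,0,0,0,0,0],[1,0,0,-1,0,0,0],[1,0,0,-3,0,0,0],[1,0,0,-6,0,0,0]]]}}

```text
time: 22.2
ee_pos: [0.4317, 0.1802, 0.1156]
tcp_rot: [-3.138, 0.002, 1.46]
ft_force: [0.5, -0.4, -0.6]
gripper_width: 0.999
grasp_force: 0.0
```

Emit:
{"method": "arm_command", "body": {"increments": [[[1,0,0,-3,0,0,0],[1,0,0,-6,0,0,0],[1,-3.5,0,-8,0,0,0],[1,-7.5,0,-8,0,0,0],[1,-11,0,-8,0,0,0]]]}}

```text
time: 22.62
ee_pos: [0.4204, 0.07, 0.1979]
tcp_rot: [3.139, -0.0, 1.462]
ft_force: [1.1, -0.1, -0.6]
gripper_width: 0.996
grasp_force: 0.0
```

Emit:
{"method": "arm_command", "body": {"increments": [[[1,-3.5,-1,0,0,0,0],[1,-7,-2,0,0,0,0],[1,-10,-3,0,0,0,0],[1,-10,-3,0,0,0,0],[1,-10,-3,0,0,0,0]]]}}

```text
time: 23.03
ee_pos: [0.3795, -0.0258, 0.1968]
tcp_rot: [3.14, 0.0, 1.457]
ft_force: [0.2, -0.1, -0.2]
gripper_width: 1.004
grasp_force: 0.0
```

```bash
python3 - <<'E'
from h import *
p,d=camera("side"); print(read_state()["time"])
save("pics/side5.png",cv2.resize(p[170:390,160:450],None,fx=2.6,fy=2.6,interpolation=2))
E
```

```text
23.0833
```

View pics/side5.png

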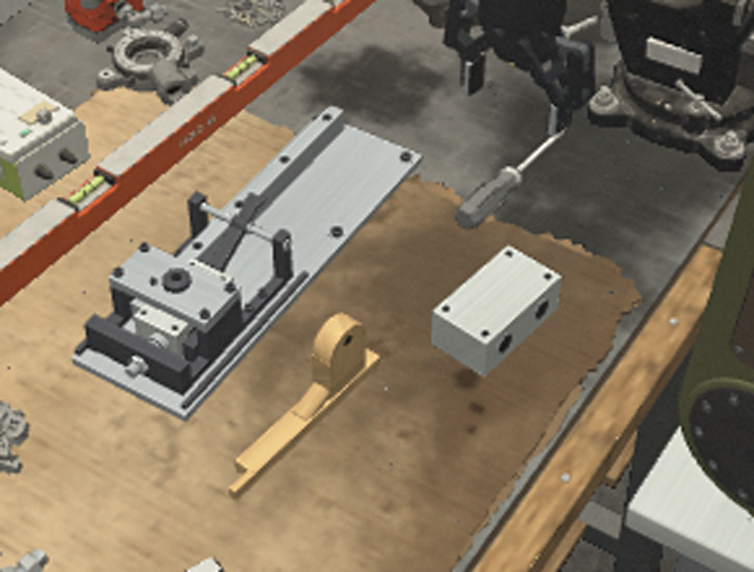

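The blank is home under the head at (160,325) with the latch down. The stick stands on the bench clear of the jig at (310,400), and the screwdriver and the larger block are where they were.

```bash
python3 -c "
from workcell import job_done
print(job_done())"
```

```text
the job is handed in; nothing more can be done
None
```

The job is handed in at about 23 s: the blank is home on the end stop with the latch dropped behind it, the highest force I read at the wrist was about 14 N along the feed in the final press on the stop, and the stick is standing on the bench clear of the jig.

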